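# Load a fragile bone specimen into the spectrometer

## Robot

A 7-joint arm with a two-finger parallel gripper is mounted at the origin on the work surface. World frame = base frame: x ahead of the robot, y to its left, z up, the work surface at z = 0. Lengths are in m, angles in rad, forces in N, time in s.
With the tool pointing down it reaches from about 0.4 to 0.85 m from the base axis. Payload 10.4 kg.
Tool frame: the origin (TCP) lies between the finger pads; the fingertips stand 19 mm ahead of it and the grasp point (between the pads) is the TCP (manip.tips_ahead is the distance from the TCP to the fingertips, in m); z points along the fingers, y is the line along which they close (so a half turn about z gives the same grasp; the last joint's range is limited). The gripper opens to 85 mm and grips with 20 to 120 N. Pads are 22 mm wide; open, the fingers measure 114 mm over their backs; the gripper's body (76 mm by 85 mm) begins 54 mm behind the grasp point. The pads swing forward as they close: fully open they stand 13 mm farther back than shut.
Start: joints at [-1.157, 0.332, -0.065, 1.46, 0.022, 1.35, -0.088], TCP at [0.264, 0.566, 0.25] pointing down, gripper open.
Joint ranges: [-2.6, 2.6], [-0.5, 2.12], [-1.47, 1.34], [0.16, 2.42], [-1.27, 4.41], [0.06, 2.06], [-2.6, 2.6]. Speed limits (rad/s): [2.22, 2.22, 2.79, 2.79, 3.14, 3.14, 3.14].

## Interface

Orientations are given as a unit quaternion [x, y, z, w].
In Python, from workcell import manip, viewer gives the robot as it stands.
- The arm moves only by the tool arm_command, never from a script. Its argument "series" is text: rows parted by semicolons, each of 5 numbers parted by spaces: the closure, from 0 (fully open) to 1 (shut), then the shift along the tool's x, y, z normalised to -1 to 1, where 1 is 0.4 m, then the turn about the tool's z normalised to -1 to 1, where 1 is 180 degrees. In form: jaw tx ty tz spin; .... A call has exactly 10 rows; each row shifts and turns the commanded pose from where the row before left it, along the tool's axes as they then stand; what a row does not reach is not made up. A row lasts 1/8 s, in which the tool goes at most 62.5 mm and 10.7 degrees, less where a joint would pass 70% of its speed; a pose out of reach is approached as far as the arm can. A call with a number of a shift or a turn outside -1 to 1 is refused whole. A call with a gripper value outside its range is refused whole. The fingers move at their own pace and stop on an object; "newtons" is the grip in N (left out, the last holds). Time passes only in rows, so rows that do not move let the fingers close, or fill a call up. It gives the time, the measured TCP pose, the force, the opening and the grip force at its end, in the units of the state.
- manip.get_obs(): the state, without advancing time (a new reading comes with each control period).
- viewer.camera(name): name is "scene" or "top" or "wrist"; returns a dict with "pixels" (480x640x3 uint8, red, green, blue), "intrinsics" (3x3 intrinsics, pixels), "extrinsics" (4x4, takes a point from world to camera coordinates). Camera axes: x right, y up, looking along -z (the intrinsics and any distortion apply to the point x, -y, -z); pixel columns grow to the right and rows downward; lengths in m; the calibration is good to about 2 mm. The wrist camera is an equidistant fisheye: a pixel r from the principal point sees the ray r / f radians off the axis. A picture is of the moment at which its call begins. There is no depth.
- manip.hand_in(): hands the job in; it is judged then, once.
The state is a dict: "clock": time; "joint_pos": joint angles; "joint_velocities": joint speeds; "tau": joint torques, N m; "position": TCP position; "ee_rot": TCP orientation; "ft_force": force on the tool from outside, world axes, zero at the start; "torque": the same for the moment, N m; "grip_width": opening from 0.0 (shut) to 1.0 (fully open); "grasp_force": force on a finger pad.
Only numpy, scipy, OpenCV 4.12 (cv2) and the standard library are available. Lean on these libraries where they do the work, as an engineer would, in place of code of your own. Each camera call takes 0.05 s, during which the arm holds its last target. There are 200 camera calls.

## Task

Pick the old bone up from its stand with a light grip (it is brittle and cracks if squeezed, dropped or pressed down hard) and lay it gently in the cork-lined cradle of the loading carriage, either way round. Let go of it, then slide the carriage all the way to its stop at the spectrometer end with the bone still lying in the cradle. Leave the other things on the table alone.

Things in the scene. Friction and masses are not known exactly. Their poses are not given: they have to be found in the camera images.
- bone: Brittle cream bone, 175 mm long, about 90 g. x runs along it; origin on the axis of the round shaft (30 mm thick, x -80 to +65 mm), where to grip it. Knuckled end, up to 50 mm wide: x 61 to 95 mm. Cracks if the finger forces on it add up to over 80 N (40 N per pad; 20 N per pad holds it), if pressed or knocked on supports with over 30 N, or if dropped 10 mm: let go at most 3 mm up.
- stand: Fixed white stand on which the bone starts, along the stand's x. Origin: centre of the underside, on the table. Base 200 x 90 mm (x, y), 10 mm thick, with two cork-lined vees, each 10 mm thick (x) and 50 mm wide (y), at x = -40 and +40 mm, 70 mm free between them for the fingers. Vee tops 48 mm, axis of the bone's shaft 50 mm above the table.
- rail: Fixed rail, 100 mm wide (x), 720 mm long (y), 24 mm high, on which the carriage slides to the rail's +y, the robot's left, towards the white spectrometer cabinet. Origin on the table under the cradle's centre when the carriage is fully out. A white stop block, 40 mm high, stands across it 315 mm along +y: fully home, the carriage's front edge meets the rubber on it.
- carriage (a joint): Slide of the carriage along the rail's +y, in m: 0 fully out, 0.18 fully home at its hard stop. Starts between 0 and 0.04. About 2 N of friction; stays where it is left. With the bone aboard, move it no faster than 0.2 m/s.
- cradle (a point): On the carriage, 70 mm above the table: where the bone's origin belongs. y: slide direction, along which the bone must lie; x: across. Carriage: dark plate, 94 mm wide (x), y -150 to +120 mm, its top 36 mm below this point; two cork-lined vees, 10 mm thick (y), 50 mm wide (x), at y = -40 and +40 mm, 70 mm free between them for the fingers, tops 2 mm below this point.
- tab (a point): Middle of the upper edge, outer (-y) face, of the carriage's push tab: upright aluminium plate, 60 mm wide (x), 10 mm thick (y), at the end away from the spectrometer, 90 mm above the table, 56 mm above the carriage plate. Push this face to +y (closed fingers from above, tips about 30 mm below this point) or pinch the tab. Axes as the cradle's.
- jar: Bystander: brown jar, 60 mm in diameter, 90 mm high; origin under its centre.
- objective: Bystander: steel microscope objective standing upright, 44 mm in diameter, 66 mm high; origin under its centre.
- slidebox: Bystander: flat white box, 85 x 130 x 35 mm; origin under its centre.
- brush: Bystander: small brush lying on the table on the robot's left; origin under its middle.
There are look-alikes about, which are no part of the job. Leave any pink, purple or turquoise look-alike of the bone alone.

How it is judged:
On the way:
1. the bone lies in the cradle, let go of, before the carriage is slid home (x of bone in the frame of cradle between -0.008 and 0.008 m and z of bone in the frame of cradle between -0.007 and 0.007 m and y of bone in the frame of cradle between -0.015 and 0.015 m and angle between the x axis of bone and the y axis of cradle, either way round below 0.12 rad and contact force between the fingers and bone below 0.1 N and value of joint carriage below 0.12 m), for 0.2 s.
At the end, for the whole second after the job is handed in: The bone lies at rest and untouched in the cradle: its origin within 8 mm across, 7 mm in height and 15 mm along, its axis within 7 degrees of the cradle's; the carriage is within 8 mm of its stop; the jar, objective, box and brush are within 30 mm of where they stood (x of bone in the frame of cradle between -0.008 and 0.008 m and z of bone in the frame of cradle between -0.007 and 0.007 m and y of bone in the frame of cradle between -0.015 and 0.015 m and angle between the x axis of bone and the y axis of cradle, either way round below 0.12 rad and contact force between the fingers and bone below 0.1 N and value of joint carriage above 0.172 m and linear speed of bone below 0.02 m/s and distance of each of jar, objective, slidebox, brush from where it was at the start of the episode below 0.03 m).
It fails at once if the fingers squeeze the bone with more than 80 N in all (40 N per pad) (contact force between the fingers and bone above 80 N).
It fails at once if the bone is pressed or knocked against its stand, the carriage or the rail with more than 30 N (contact force between bone and rail above 30 N or contact force between bone and stand above 30 N).
It fails at once if the bone is dropped into the cradle or jolted along in it (moving faster than 0.4 m/s within 15 mm of its place in the cradle, as after a fall of about 10 mm) (distance between bone and cradle below 0.015 m and linear speed of bone above 0.4 m/s).
It fails at once if the bone falls to the table (height (world z) of bone below 0.03 m).
It fails at once if a bystander is moved by more than 30 mm (distance of any of jar, objective, slidebox, brush from where it was at the start of the episode above 0.03 m).
It also fails if it takes over 58 s, if anything falls off the work surface, if the arm or the gripper's body presses on something with over 40 N, if the wrist force passes 120 N, or if a joint passes its speed limit or range.

## Working session

There is one attempt and no reset: what is moved stays moved. The work goes in short steps, Python scripts to look and compute and a tool call to move; the robot and the scene stay as the last step left them, time stands still between calls to the robot, and variables do not carry over. Pictures are saved under pics/ and viewed, at most 10 in all, crops included, and the job is handed in when it is done.

Besides the shell and the picture viewer there is one more tool, called after ">>>" as name(argument=value, ...) on one line, values as JSON. arm_command: Moves the arm, as the interface text tells. Scaled input: -1 to 1 covers 0.4 m each way for a shift and 180 degrees each way for a turn. Its arguments: {"type":"object","properties":{"series":{"type":"string"},"newtons":{"type":"number"}},"required":["series"]}

```bash
mkdir -p pics; ls
cat > h.py <<'E'
import numpy as np, cv2
from workcell import manip, viewer
def grab(n,f=None):
    c=viewer.camera(n)
    if f: cv2.imwrite('pics/'+f,c['pixels'][:,:,::-1])
    np.savez('/tmp/%s.npz'%n,**c)
    return c
def load(n): return dict(np.load('/tmp/%s.npz'%n))
def ray(c,u,v):
    K=c['intrinsics'];E=c['extrinsics']
    d=np.array([(u-K[0,2])/K[0,0],-(v-K[1,2])/K[1,1],-1.])
    R=E[:3,:3]; return -R.T@E[:3,3], R.T@d
def onz(c,u,v,z):
    o,d=ray(c,u,v); return o+d*(z-o[2])/d[2]
def proj(c,p):
    q=c['extrinsics'][:3,:3]@np.array(p)+c['extrinsics'][:3,3]
    K=c['intrinsics']; return K[0,0]*q[0]/-q[2]+K[0,2], K[1,1]*-q[1]/-q[2]+K[1,2]
E
python3 - <<'E'
from h import *
for n in('top','scene'):
    c=grab(n,n+'0.png'); print(n,c.keys(),c['intrinsics'],-c['extrinsics'][:3,:3].T@c['extrinsics'][:3,3])
print(manip.get_obs())
E
```

```text
pics
top dict_keys(['pixels', 'intrinsics', 'extrinsics']) [[441.56261775   0.         314.52811803]
 [  0.         441.56261775 241.36359584]
 [  0.           0.           1.        ]] [ 0.32667206 -0.10445478  1.02599628]
scene dict_keys(['pixels', 'intrinsics', 'extrinsics']) [[499.90429347   0.         319.12249959]
 [  0.         499.90429347 239.58433451]
 [  0.           0.           1.        ]] [ 1.1705269  -0.70406514  1.07992657]
{'clock': 0.1, 'joint_pos': array([-1.15659812,  0.33281604, -0.06467803,  1.46087498,  0.02160593,
        1.34989919, -0.08851676]), 'joint_velocities': array([ 0.00090684, -0.0012368 ,  0.00015961, -0.00213131,  0.00052804,
       -0.00151506,  0.00230927]), 'tau': array([ 1.44999045e-03, -6.26748204e+01,  4.88414965e-02, -3.92425525e+01,
        1.63545477e-02,  6.81931211e-03,  6.40673034e-05]), 'position': array([0.26428108, 0.56602289, 0.2495824 ]), 'ee_rot': array([ 2.16675109e-01,  9.76243552e-01, -6.42449087e-04, -1.05530859e-04]), 'ft_force': array([ 0.02743804, -0.80489474,  0.73893845]), 'torque': array([ 0.02729397,  0.00727262, -0.01002191]), 'grasp_force': 0.0, 'grip_width': 1.0011677806149526}
```

View pics/top0.png

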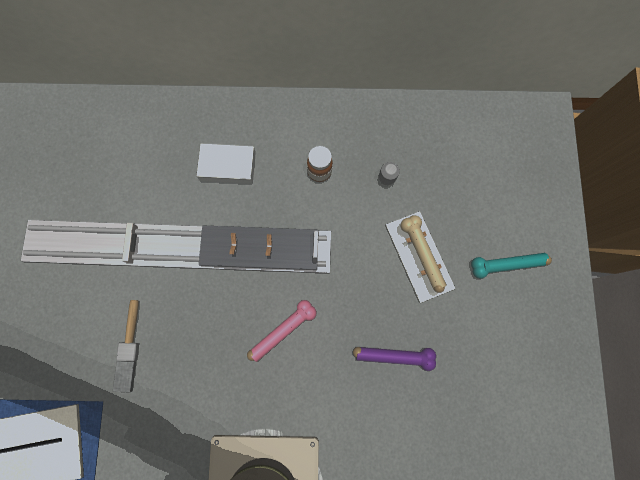

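View pics/scene0.png

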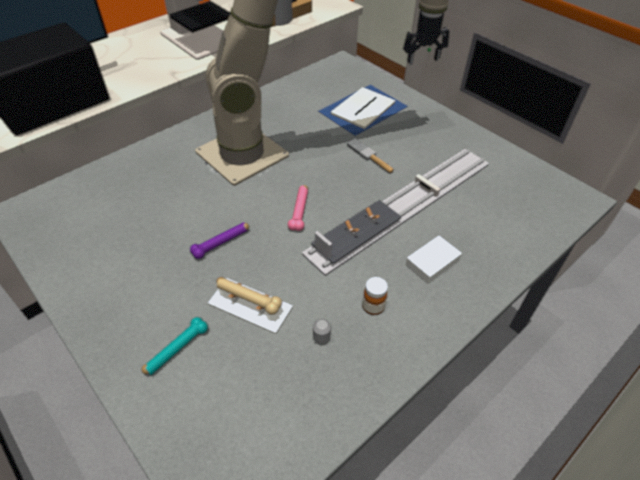

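The cream bone lies on the white stand at top (425,255), scene (250,296). The look-alikes, seen from the top, are pink (283,330), purple (397,357) and turquoise (512,265). Only the cream one matches the colour and sits on the stand, so that is the bone. The carriage is at top (262,247), with its tab at (317,246).

```bash
cat > m.py <<'E'
from h import *
t=load('top'); im=t['pixels'][:,:,::-1].copy(); hsv=cv2.cvtColor(im,cv2.COLOR_BGR2HSV)
def big(m,box):
    u0,v0,u1,v1=box; k=np.zeros(m.shape,np.uint8); k[v0:v1,u0:u1]=m[v0:v1,u0:u1]
    cs,_=cv2.findContours(k*255,cv2.RETR_EXTERNAL,cv2.CHAIN_APPROX_NONE); return max(cs,key=cv2.contourArea)
def w(pts,z): return np.array([onz(t,u,v,z) for u,v in np.reshape(pts,(-1,2))])
S=(380,205,462,308)
print('bone hsv',hsv[270,430],'cork',hsv[244,234],'plate',hsv[250,215])
m=((hsv[:,:,0]>12)&(hsv[:,:,0]<35)&(hsv[:,:,1]>50)&(hsv[:,:,2]>110)).astype(np.uint8)
c=big(m,S); k=np.zeros_like(m); cv2.drawContours(k,[c],-1,1,-1)
v,u=np.nonzero(k); P=w(np.c_[u,v],.05)[:,:2]
mu=P.mean(0); a=np.linalg.svd(P-mu,full_matrices=False)[2][0]
for _ in range(4):
    s=(P-mu)@a; n=np.array([-a[1],a[0]]); l=(P-mu)@n
    bs=np.arange(s.min(),s.max(),.004); wd=[np.ptp(l[(s>=b)&(s<b+.004)]) for b in bs]
    if np.mean(wd[:len(wd)//3])>np.mean(wd[-len(wd)//3:]): a=-a; continue
    sh=(s>s.min()+.02)&(s<s.min()+.135)   # round shaft only
    q=P[sh]; mu=q.mean(0); a2=np.linalg.svd(q-mu,full_matrices=False)[2][0]; a=a2*np.sign(a2@a)
s=(P-mu)@a; print('bone length',np.ptp(s),'axis deg',np.degrees(np.arctan2(a[1],a[0])),'widths mm',np.round(np.array(wd)*1000))
org=mu+a*((s.min()+.08+s.max()-.095)/2); print('bone origin',org)
# stand base
m=((hsv[:,:,1]<25)&(hsv[:,:,2]>185)).astype(np.uint8)|k
r=cv2.minAreaRect(big(m,S)); b=w(cv2.boxPoints(r),.01)[:,:2]
print('stand c',b.mean(0),'sides',np.linalg.norm(b-np.roll(b,1,0),axis=1),'dirs',[np.degrees(np.arctan2(*(b[i]-b[i-1])[::-1])) for i in range(4)])
# plate
m=(hsv[:,:,2]<95).astype(np.uint8); m=cv2.morphologyEx(m,cv2.MORPH_OPEN,np.ones((5,5)))
r=cv2.minAreaRect(big(m,(190,215,335,280))); b=w(cv2.boxPoints(r),.034)[:,:2]
print('plate c',b.mean(0),'corners',b.round(4).tolist(),'sides',np.linalg.norm(b-np.roll(b,1,0),axis=1))
# cork in carriage
m=((hsv[:,:,0]<20)&(hsv[:,:,1]>90)&(hsv[:,:,2]>60)).astype(np.uint8)
for bx in((225,225,245,262),(258,225,280,262)):
    cc=big(m,bx); print('vee',cv2.boundingRect(cc),w([np.mean(cc.reshape(-1,2),0)],.06)[0])
# rail
m=((hsv[:,:,1]<30)&(hsv[:,:,2]>150)).astype(np.uint8)
cs=np.vstack([big(m,(10,210,200,280)),big(m,(312,215,340,285))]); r=cv2.minAreaRect(cs); b=w(cv2.boxPoints(r),.024)[:,:2]
print('rail c',b.mean(0),b.round(4).tolist(),'sides',np.linalg.norm(b-np.roll(b,1,0),axis=1))
A=cv2.resize(im[195:315,375:475],None,fx=5,fy=5,interpolation=cv2.INTER_CUBIC)[:, :400]
B=cv2.resize(im[205:285,185:345],None,fx=2.5,fy=2.5,interpolation=cv2.INTER_CUBIC)
o=np.zeros((600,800,3),np.uint8); o[:A.shape[0],:A.shape[1]]=A; o[:B.shape[0],400:400+B.shape[1]]=B
s2=load('scene')['pixels'][:,:,::-1][180:340,190:410]; s2=cv2.resize(s2,(400,291)); o[250:541,400:]=s2
cv2.imwrite('pics/crop1.png',o)
E
python3 m.py
```

```text
bone hsv [ 20  75 173] cork [ 20   4 176] plate [120  10 102]
bone length 0.180918177489066 axis deg 22.13430031858414 widths mm [ 9. 18. 23. 25. 27. 26. 25. 25. 26. 27. 24. 27. 33. 34. 32. 25. 25. 27.
 25. 26. 26. 25. 26. 26. 27. 26. 26. 25. 26. 25. 25. 24. 30. 32. 29. 25.
 25. 26. 37. 43. 45. 45. 43. 42. 32. 20.]
bone origin [ 0.50644309 -0.35209823]
stand c [ 0.51511664 -0.34669086] sides [0.20061374 0.09091745 0.2022356  0.08744296] dirs [np.float64(22.66361119048172), np.float64(-64.7110469802409), np.float64(-158.30448046947333), np.float64(114.34876758507943)]
plate c [ 0.49595508 -0.0997199 ] corners [[0.5005, -0.0951], [0.5006, -0.1042], [0.4914, -0.1044], [0.4913, -0.0953]] sides [0.00923169 0.0091169  0.00923163 0.00909937]
vee (231, 233, 5, 11) [0.53842498 0.08239331 0.06      ]
vee (267, 234, 4, 11) [0.53677436 0.00301964 0.06      ]
rail c [0.52664006 0.22230169] [[0.4844, 0.5745], [0.5834, 0.5864], [0.5684, -0.1371], [0.4703, -0.1345]] sides [0.70913757 0.09975196 0.72366543 0.0981865 ]
```

View pics/crop1.png

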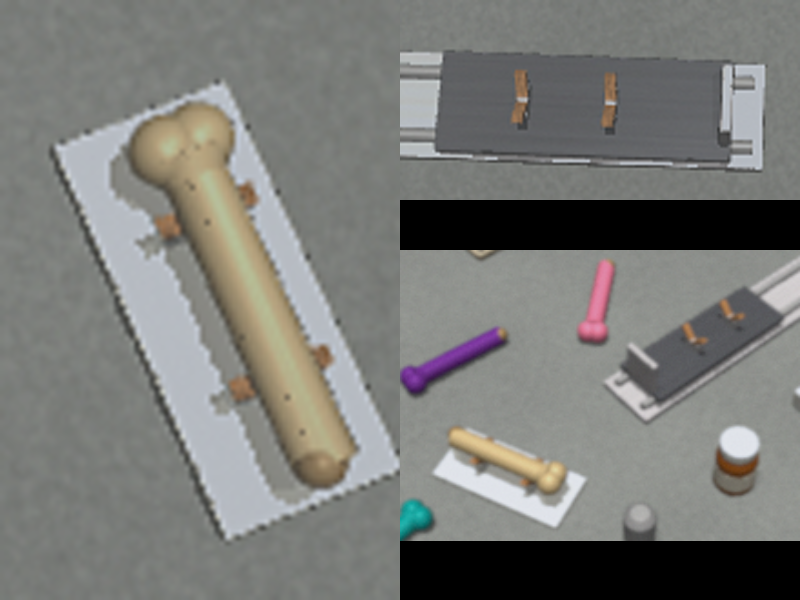

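The crop confirms it: the cream bone lies in the two cork vees of the white stand, knuckle towards +x. The carriage has two cork vees at about top (233,245) and (269,245). Next I refine the carriage masks and check everything against the scene view.

```bash
cat > m2.py <<'E'
from h import *
def cork(c,box,z=.068):
    hsv=cv2.cvtColor(c['pixels'],cv2.COLOR_RGB2HSV); u0,v0,u1,v1=box
    m=np.zeros((480,640),np.uint8); m[v0:v1,u0:u1]=((hsv[:,:,0]<22)&(hsv[:,:,1]>60))[v0:v1,u0:u1]
    v,u=np.nonzero(m); return u,v
if __name__=='__main__':
    t=load('top');s=load('scene')
    V=[]
    for bx in((225,225,245,265),(258,225,280,265)):
        u,v=cork(t,bx); a=onz(t,u[v<v.min()+3].mean(),v.min()-.5,.068); b=onz(t,u[v>v.max()-3].mean(),v.max()+.5,.068)
        V.append((a+b)/2); print('vee ends',a,b,'w',np.linalg.norm(a-b))
    C=(V[0]+V[1])/2; d=V[0]-V[1]; print('cradle',C,'spacing',np.linalg.norm(d),'dir',np.degrees(np.arctan2(d[1],d[0])))
    hsv=cv2.cvtColor(t['pixels'],cv2.COLOR_RGB2HSV); W=(hsv[:,:,1]<30)&(hsv[:,:,2]>150)
    T=[];B=[]
    for u in list(range(40,115))+list(range(145,195)):
        v=np.nonzero(W[205:290,u])[0]+205
        T.append(onz(t,u,v.min()-.5,.024)[:2]); B.append(onz(t,u,v.max()+.5,.024)[:2])
    for n,q in(('far',T),('near',B)):
        x,y,x0,y0=cv2.fitLine(np.array(q,np.float32),cv2.DIST_HUBER,0,.01,.01).ravel(); print(n,'heading',np.degrees(np.arctan2(y,x)),'x at cradle y',x0+(C[1]-y0)*x/y)
    g=cv2.cvtColor(t['pixels'],cv2.COLOR_RGB2GRAY)[246].astype(int)
    print('row246',list(g[195:206]),list(g[308:334]))
    g=g[[0]] if 0 else cv2.cvtColor(t['pixels'],cv2.COLOR_RGB2GRAY)[:,215].astype(int); print('col215',list(g[218:232]),list(g[262:276]))
    print('scene: cradle vees proj',proj(s,V[0]),proj(s,V[1]))
    for bx in((340,215,362,240),(362,203,382,222)):
        u,v=cork(s,bx); print('scene cork box',u.min(),u.max(),v.min(),v.max())
    for e in(-.08,0,.09): print('bone pts scene',proj(s,[.5064+e*.926,-.3521+e*.377,.05]))
    k=(cv2.cvtColor(s['pixels'],cv2.COLOR_RGB2HSV)); m=((k[:,:,0]>12)&(k[:,:,0]<35)&(k[:,:,1]>50)&(k[:,:,2]>110)); m[:270]=0;m[325:]=0;m[:,:205]=0;m[:,295:]=0
    v,u=np.nonzero(m); i,j=u.argmin(),u.argmax(); print('scene bone ends',u[i],v[i],u[j],v[j])
    for uu in (235,250): q=np.nonzero(m[:,uu])[0]; print(uu,q.min(),q.max())
E
python3 m2.py
```

```text
vee ends [0.54912773 0.08171724 0.068     ] [0.50152999 0.08192935 0.068     ] w 0.04759821854145817
vee ends [0.5482109  0.00251443 0.068     ] [0.49841359 0.0031853  0.068     ] w 0.04980183019270551
cradle [0.52432055 0.04233658 0.068     ] spacing 0.0789991764026493 dir 88.53725085029615
far heading 88.8871 x at cradle y 0.5715728504871854
near heading 88.86 x at cradle y 0.47382292728760506
row246 [np.int64(183), np.int64(183), np.int64(184), np.int64(186), np.int64(191), np.int64(107), np.int64(94), np.int64(96), np.int64(97), np.int64(97), np.int64(96)] [np.int64(99), np.int64(100), np.int64(95), np.int64(94), np.int64(93), np.int64(91), np.int64(192), np.int64(186), np.int64(186), np.int64(155), np.int64(186), np.int64(185), np.int64(184), np.int64(185), np.int64(184), np.int64(183), np.int64(186), np.int64(185), np.int64(186), np.int64(185), np.int64(187), np.int64(188), np.int64(154), np.int64(125), np.int64(123), np.int64(122)]
col215 [np.int64(124), np.int64(124), np.int64(122), np.int64(126), np.int64(129), np.int64(129), np.int64(128), np.int64(126), np.int64(92), np.int64(96), np.int64(96), np.int64(94), np.int64(96), np.int64(97)] [np.int64(97), np.int64(97), np.int64(96), np.int64(90), np.int64(82), np.int64(127), np.int64(147), np.int64(109), np.int64(123), np.int64(121), np.int64(123), np.int64(121), np.int64(123), np.int64(121)]
scene: cradle vees proj (np.float64(370.4911786927717), np.float64(211.35327484056538)) (np.float64(350.07149193882447), np.float64(224.2251262579672))
scene cork box 345 358 220 231
scene cork box 366 379 207 218
bone pts scene (np.float64(216.40604080067777), np.float64(281.6676703311472))
bone pts scene (np.float64(243.16625814721402), np.float64(293.18391618682347))
bone pts scene (np.float64(274.4574802418889), np.float64(306.6500776196823))
scene bone ends 216 281 281 300
235 284 294
250 290 301
```

```bash
cat > plan.py <<'E'
import sys
from h import *
from scipy.spatial.transform import Rotation as Rn
def plan(tx,ty,tz,th,n,nspin=None):
    """rows: straight line to target in n rows; th = heading of tool y (deg)"""
    o=manip.get_obs(); p=o['position']; R=Rn.from_quat(o['ee_rot']); y=R.apply([0,1,0]); h=np.degrees(np.arctan2(y[1],y[0]))
    d=np.array([tx,ty,tz])-p; dh=(th-h+180)%360-180
    if abs(dh)>1 and th>900: pass
    nspin=nspin or n
    print('from',p.round(4),'h',h.round(2),'d',d.round(4),'dh',dh.round(2),'tilt',R.apply([0,0,1]).round(4),'clock',o['clock'])
    for i in range(n):
        a=dh/nspin if i<nspin else 0
        t=R.inv().apply(d/n)/.4
        print('%.4f %.4f %.4f %.4f;'%(*t,-a/180))
        R=R*Rn.from_euler('z',-a,degrees=True)
if __name__=='__main__': 
    a=[float(x) for x in sys.argv[1:]]; plan(*a[:4],int(a[4]))
E
python3 plan.py .5 0.0 .25 -40 10
python3 - <<'E'
from h import *
t=load('top')
print('plate front',onz(t,199.6,246,.034),'tab outer',onz(t,317.3,246,.09),'rail ends',onz(t,330.3,250,.024))
E
```

```text
from [0.2643 0.566  0.2496] h 64.97 d [ 2.357e-01 -5.660e-01  4.000e-04] dh -104.97 tilt [-5.0e-04 -1.2e-03 -1.0e+00] clock 0.1
-0.1133 -0.1033 0.0000 0.0583;
-0.1302 -0.0809 0.0000 0.0583;
-0.1427 -0.0559 0.0000 0.0583;
-0.1505 -0.0289 0.0000 0.0583;
-0.1533 -0.0010 0.0000 0.0583;
-0.1509 0.0269 0.0000 0.0583;
-0.1435 0.0540 0.0000 0.0583;
-0.1312 0.0792 0.0000 0.0583;
-0.1146 0.1018 0.0000 0.0583;
-0.0941 0.1210 0.0000 0.0583;
plate front [0.52392909 0.16311643 0.034     ] tab outer [ 0.51720706 -0.10658095  0.09      ] rail ends [ 0.52173107 -0.13692219  0.024     ]
```

>>> arm_command(series="0 -0.113 -0.103 0 0.058; 0 -0.13 -0.081 0 0.058; 0 -0.143 -0.056 0 0.058; 0 -0.15 -0.029 0 0.058; 0 -0.153 -0.001 0 0.058; 0 -0.151 0.027 0 0.058; 0 -0.143 0.054 0 0.058; 0 -0.131 0.079 0 0.058; 0 -0.115 0.102 0 0.058; 0 -0.094 0.121 0 0.058", newtons=20)

```text
clock: 1.35
position: [0.5027, -0.0, 0.2503]
ee_rot: [0.905, 0.425, 0.0, -0.0]
ft_force: [1.1, 0.1, 0.1]
grip_width: 1.005
grasp_force: 0.0
```

```bash
python3 plan.py .5064 -.352 .19 -68 8
```

```text
from [ 0.5027 -0.      0.2503] h -39.75 d [ 0.0037 -0.352  -0.0603] dh -28.25 tilt [ 2.e-04  4.e-04 -1.e+00] clock 1.35
-0.0838 0.0712 0.0188 0.0196;
-0.0793 0.0763 0.0188 0.0196;
-0.0744 0.0810 0.0188 0.0196;
-0.0693 0.0854 0.0188 0.0196;
-0.0639 0.0895 0.0188 0.0196;
-0.0583 0.0933 0.0188 0.0196;
-0.0524 0.0967 0.0188 0.0196;
-0.0464 0.0997 0.0188 0.0196;
```

>>> arm_command(series="0 -0.084 0.071 0.019 0.0196; 0 -0.079 0.076 0.019 0.0196; 0 -0.074 0.081 0.019 0.0196; 0 -0.069 0.085 0.019 0.0196; 0 -0.064 0.09 0.019 0.0196; 0 -0.058 0.093 0.019 0.0196; 0 -0.052 0.097 0.019 0.0196; 0 -0.046 0.1 0.019 0.0196; 0 0 0 0 0; 0 0 0 0 0")

```text
clock: 2.6
position: [0.5087, -0.3491, 0.1891]
ee_rot: [0.981, 0.194, -0.0, -0.0]
ft_force: [-0.1, 0.9, -0.2]
grip_width: 1.002
grasp_force: 0.0
```

```bash
python3 - <<'E'
from h import *
c=grab('wrist','w1.png'); print(c['intrinsics'],c['extrinsics'])
E
python3 plan.py .5064 -.352 .05 -68 1
```

```text
[[371.64829954   0.         317.3418943 ]
 [  0.         371.64829954 244.70607235]
 [  0.           0.           1.        ]] [[ 3.80808673e-01 -9.24653565e-01 -7.34498448e-04 -5.16407731e-01]
 [ 8.90094259e-01  3.66790703e-01 -2.70549053e-01 -3.07387658e-01]
 [ 2.50433553e-01  1.02373653e-01  9.62705911e-01 -4.12141828e-01]
 [ 0.00000000e+00  0.00000000e+00  0.00000000e+00  1.00000000e+00]]
from [ 0.5091 -0.3485  0.1893] h -67.56 d [-0.0027 -0.0035 -0.1393] dh -0.44 tilt [-0.e+00  9.e-04 -1.e+00] clock 2.65
-0.0096 0.0057 0.3483 0.0025;
```

View pics/w1.png

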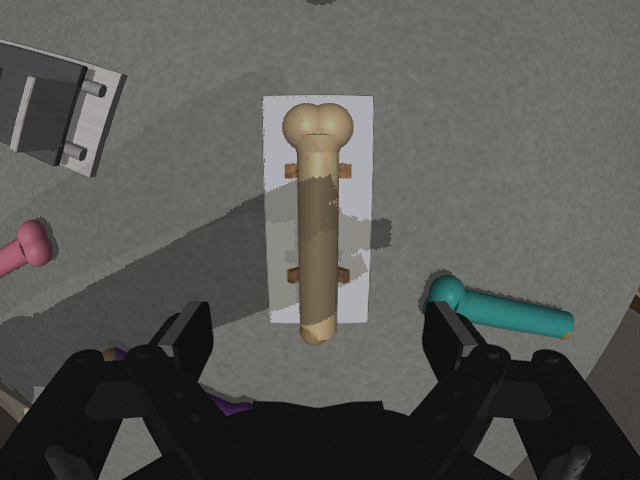

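The wrist view shows the cream bone centred between the fingers: shaft at column 318-319, knuckle end at row 103, butt at row 345, vees at rows 171 and 275.

```bash
cat >> h.py <<'E'
def fonz(c,u,v,z):
    K=c['intrinsics'];E=c['extrinsics']; x,y=u-K[0,2],v-K[1,2]; r=np.hypot(x,y); th=r/K[0,0]
    d=np.array([np.sin(th)*x/r,-np.sin(th)*y/r,-np.cos(th)]); R=E[:3,:3]; o=-R.T@E[:3,3]; d=R.T@d
    return o+d*(z-o[2])/d[2]
E
python3 - <<'E'
from h import *
c=load('wrist'); hsv=cv2.cvtColor(c['pixels'],cv2.COLOR_RGB2HSV)
m=(hsv[:,:,0]>8)&(hsv[:,:,0]<35)&(hsv[:,:,1]>55)
P=[]
for v in list(range(182,262,3))+list(range(290,325,3)):
    u=np.nonzero(m[v,280:360])[0]+280; a=fonz(c,u.min()-.5,v,.05);b=fonz(c,u.max()+.5,v,.05); P.append(((a+b)/2)[:2]); w=np.linalg.norm(a-b)
    if v%4==0: print(v,u.min(),u.max(),round(w,4))
x,y,x0,y0=cv2.fitLine(np.array(P,np.float32),cv2.DIST_HUBER,0,.01,.01).ravel(); a=np.array([x,y])*np.sign(x); q=np.array([x0,y0])
print('heading',np.degrees(np.arctan2(a[1],a[0])))
f=lambda u,v,z:(fonz(c,u,v,z)[:2]-q)@a
k,b,v1,v2=f(318,103,.05),f(318,345,.05),f(318,171,.047),f(318,275,.047)
print('len',k-b,'vee gap',v1-v2,'org by butt',q+a*(b+.08),'by knuckle',q+a*(k-.095),'stand',q+a*(v1+v2)/2)
E
```

```text
188 298 338 0.0292
200 298 337 0.0286
212 298 338 0.0295
224 298 337 0.029
236 299 337 0.0285
248 299 337 0.0288
260 299 337 0.0291
296 300 336 0.0285
308 300 335 0.0281
320 301 335 0.0277
heading 22.536427
len 0.1875192749802292 vee gap 0.07865983354644798 org by butt [ 0.50034585 -0.35287335] by knuckle [ 0.51190911 -0.34807508] stand [ 0.51849762 -0.34534112]
```

>>> arm_command(series="0 -0.008 0.002 0.05 0; 0 0 0 0.05 0; 0 0 0 0.05 0; 0 0 0 0.05 0; 0 0 0 0.05 0; 0 0 0 0.04 0; 0 0 0 0.03 0; 0 0 0 0.02 0; 0 0 0 0.013 0; 0 0 0 0 0")

```text
clock: 3.9
position: [0.506, -0.3517, 0.0482]
ee_rot: [0.981, 0.194, 0.0, -0.0]
ft_force: [-0.3, -0.2, 0.3]
grip_width: 0.998
grasp_force: 0.0
```

```bash
python3 plan.py .5065 -.3503 .048 -67.6 1
```

```text
from [ 0.506  -0.3517  0.0482] h -67.65 d [ 0.0005  0.0014 -0.0002] dh 0.05 tilt [ 0.e+00  1.e-04 -1.e+00] clock 3.9
0.0024 -0.0027 0.0005 -0.0003;
```

>>> arm_command(series="0.3 0.002 -0.002 0 0; 0.5 0 0 0 0; 0.55 0 0 0 0; 0.59 0 0 0 0; 0.62 0 0 0 0; 0.64 0 0 0 0; 0.66 0 0 0 0; 0.68 0 0 0 0; 0.7 0 0 0 0; 0.72 0 0 0 0", newtons=20)

```text
clock: 5.15
position: [0.5064, -0.3505, 0.0483]
ee_rot: [0.981, 0.194, -0.0, -0.0]
ft_force: [-2.4, 2.1, 4.8]
grip_width: 0.34
grasp_force: 19.6
```

>>> arm_command(series="0.8 0 0 0 0; 0.8 0 0 -0.01 0; 0.8 0 0 -0.02 0; 0.8 0 0 -0.03 0; 0.8 0 0 -0.04 0; 0.8 0 0 -0.05 0; 0.8 0 0 -0.05 0; 0.8 0 0 -0.05 0; 0.8 0 0 -0.04 0; 0.8 0 0 -0.01 0")

```text
clock: 6.4
position: [0.5068, -0.3509, 0.1696]
ee_rot: [0.981, 0.194, 0.001, 0.0]
ft_force: [0.3, -0.5, -1.4]
grip_width: 0.346
grasp_force: 19.9
```

```bash
python3 - <<'E'
from h import *
c=grab('wrist','w2.png'); s=grab('scene')
a=c['pixels'][:,:,::-1]; b=cv2.resize(s['pixels'][200:340,180:400,::-1],(640,407))
cv2.imwrite('pics/c2.png',cv2.resize(np.vstack([a,b]),(420,582)))
E
python3 plan.py .5235 .043 .17 -1.1 10
```

```text
from [ 0.5065 -0.3505  0.1684] h -67.64 d [0.017  0.3935 0.0016] dh 66.54 tilt [ 3.e-04  1.e-04 -1.e+00] clock 6.5
0.0413 -0.0894 -0.0004 -0.0370;
0.0514 -0.0840 -0.0004 -0.0370;
0.0608 -0.0775 -0.0004 -0.0370;
0.0694 -0.0699 -0.0004 -0.0370;
0.0770 -0.0614 -0.0004 -0.0370;
0.0836 -0.0520 -0.0004 -0.0370;
0.0891 -0.0420 -0.0004 -0.0370;
0.0933 -0.0314 -0.0004 -0.0370;
0.0963 -0.0204 -0.0004 -0.0370;
0.0981 -0.0091 -0.0004 -0.0370;
```

View pics/c2.png

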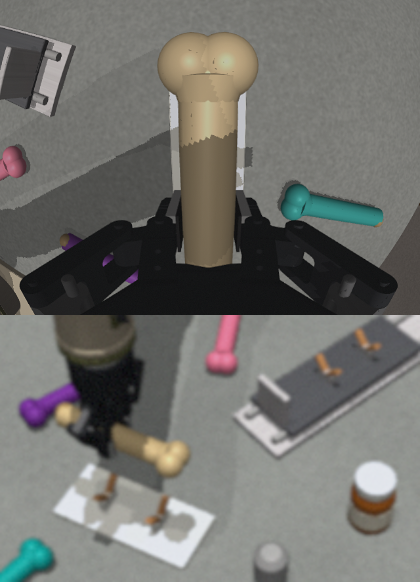

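The bone is held level at its shaft, clear of the stand. Next I carry it over to the cradle.

>>> arm_command(series="0.8 0.041 -0.089 0 -0.037; 0.8 0.051 -0.084 0 -0.037; 0.8 0.061 -0.078 0 -0.037; 0.8 0.069 -0.07 0 -0.037; 0.8 0.077 -0.061 0 -0.037; 0.8 0.084 -0.052 0 -0.037; 0.8 0.089 -0.042 0 -0.037; 0.8 0.093 -0.031 0 -0.037; 0.8 0.096 -0.02 0 -0.037; 0.8 0.098 -0.009 0 -0.037")

```text
clock: 7.75
position: [0.5227, 0.0436, 0.1675]
ee_rot: [0.712, 0.702, -0.001, -0.0]
ft_force: [1.2, 0.5, -1.5]
grip_width: 0.344
grasp_force: 20.0
```

>>> arm_command(series="0.8 0 0 0 0; 0.8 0 0 0 0; 0.8 0 0 0 0; 0.8 0 0 0 0; 0.8 0 0 0 0; 0.8 0 0 0 0; 0.8 0 0 0 0; 0.8 0 0 0 0; 0.8 0 0 0 0; 0.8 0 0 0 0")

```text
clock: 9.0
position: [0.5233, 0.0424, 0.1683]
ee_rot: [0.714, 0.701, 0.0, -0.0]
ft_force: [0.4, 0.1, -1.6]
grip_width: 0.344
grasp_force: 20.0
```

```bash
python3 plan.py .5235 .043 .17 -1.1 1
python3 - <<'E'
from h import *
c=grab('top'); s=grab('scene'); w=grab('wrist')
f=lambda i:i['pixels'][:,:,::-1]
a=cv2.resize(f(c)[195:295,180:340],(400,250)); b=cv2.resize(f(s)[150:280,280:440],(400,325))
o=np.zeros((580,800,3),np.uint8); o[:250,:400]=a; o[250:575,:400]=b; o[:300,400:]=cv2.resize(f(w),(400,300))
cv2.imwrite('pics/c3.png',o)
# bone by top: shaft mask
E
```

```text
from [0.5233 0.0424 0.1683] h -1.05 d [0.0002 0.0006 0.0017] dh -0.05 tilt [ 0.e+00  1.e-04 -1.e+00] clock 9.0
0.0014 0.0005 -0.0043 0.0003;
```

View pics/c3.png

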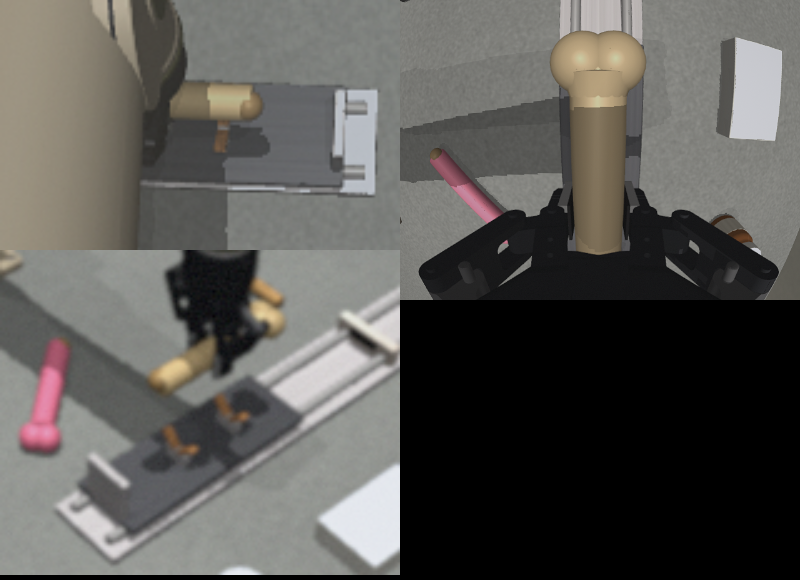

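The bone hangs over the cradle with its knuckle towards +y. Its butt is at top (285,236) and scene (340,202), which lets me check position and tilt by triangulation.

Run:
```python
from h import *
t,s=load('top'),load('scene')
ht=cv2.cvtColor(t['pixels'],cv2.COLOR_RGB2HSV); m=(ht[:,:,0]>8)&(ht[:,:,0]<35)&(ht[:,:,1]>50)
v,u=np.nonzero(m[222:246,262:300]); u+=262;v+=222; ub=u.max()+.5; vb=v[u>u.max()-3].mean(); print('top butt',ub,vb)
for uu in range(264,280,4):
    q=v[u==uu]; print(uu,onz(t,uu,(q.min()+q.max())/2,.17), q.max()-q.min()+1)
hs=cv2.cvtColor(s['pixels'],cv2.COLOR_RGB2HSV); m=(hs[:,:,0]>8)&(hs[:,:,0]<35)&(hs[:,:,1]>70)
v,u=np.nonzero(m[185:212,335:365]); u+=335;v+=185; us=u.min()-.5; vs=v[u<u.min()+3].mean(); print('scene butt',us,vs)
A=[];b=[]
for c,p in((t,(ub,vb)),(s,(us,vs))):
    o,d=ray(c,*p); d/=np.linalg.norm(d); M=np.eye(3)-np.outer(d,d); A.append(M); b.append(M@o)
X=np.linalg.lstsq(np.vstack(A),np.hstack(b),rcond=None); print('butt',X[0],'res',X[1])
```

```text
top butt 284.5 236.6086956521739
264 [ 5.21406897e-01 -4.58595605e-05  1.70000000e-01] 15
268 [ 0.51950633 -0.0080815   0.17      ] 17
272 [ 0.52168246 -0.01595575  0.17      ] 15
276 [ 0.52080076 -0.02394703  0.17      ] 14
scene butt 338.5 201.5
butt [ 0.51682135 -0.04151117  0.17928259] res [2.74576812e-08]
```

>>> arm_command(series="0.8 0.005 0 0.02 0; 0.8 0 0 0.04 0; 0.8 0 0 0.05 0; 0.8 0 0 0.04 0; 0.8 0 0 0.03 0; 0.8 0 0 0.025 0; 0.8 0 0 0.015 0; 0.8 0 0 0.01 0; 0.8 0 0 0.005 0; 0.8 0 0 0 0")

```text
clock: 10.4
position: [0.5234, 0.0445, 0.0744]
ee_rot: [0.714, 0.701, 0.0, 0.0]
ft_force: [0.1, 0.6, -1.5]
grip_width: 0.344
grasp_force: 20.1
```

```bash
python3 plan.py .5235 .045 .07 -1.1 1
python3 - <<'E'
from h import *
c=grab('top'); s=grab('scene'); 
f=lambda i:i['pixels'][:,:,::-1]
a=cv2.resize(f(c)[205:285,210:340],(780,480)); b=cv2.resize(f(s)[170:270,290:420],(780,600))
cv2.imwrite('pics/c4.png',cv2.resize(np.vstack([a,b]),(430,595)))
E
```

```text
from [0.5234 0.0445 0.0744] h -1.05 d [ 0.0001  0.0005 -0.0044] dh -0.05 tilt [ 2.e-04  2.e-04 -1.e+00] clock 10.4
0.0013 0.0001 0.0111 0.0003;
```

View pics/c4.png

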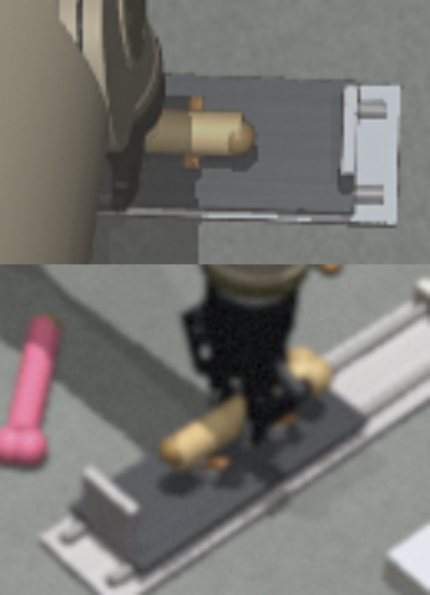

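The bone is centred over the vees, with the butt overhanging the near vee by about 37 mm (40 expected). Now I lower it the last few mm.

>>> arm_command(series="0.8 -0.003 0 0.002 0; 0.8 0 0 0.002 0; 0.8 0 0 0.002 0; 0.8 0 0 0.002 0; 0.8 0 0 0.001 0; 0.8 0 0 0.001 0; 0.8 0 0 0 0; 0.8 0 0 0 0; 0.8 0 0 0 0; 0.8 0 0 0 0")

```text
clock: 11.75
position: [0.5238, 0.0433, 0.0706]
ee_rot: [0.714, 0.701, 0.0, 0.0]
ft_force: [3.6, -0.3, 3.6]
grip_width: 0.342
grasp_force: 20.5
```

Contact is light, about 5 N, with a sideways push towards +x, so I ease 1 mm that way.

>>> arm_command(series="0.8 0 0.001 0 0; 0.8 0 0.001 0 0; 0.8 0 0.001 0 0; 0.8 0 0 0 0; 0.8 0 0 0 0; 0.8 0 0 0.001 0; 0.8 0 0 0 0; 0.8 0 0 0 0; 0.8 0 0 0 0; 0.8 0 0 0 0")

```text
clock: 13.0
position: [0.5246, 0.0432, 0.0699]
ee_rot: [0.714, 0.701, 0.0, 0.0]
ft_force: [1.1, -0.5, 3.4]
grip_width: 0.342
grasp_force: 20.5
```

>>> arm_command(series="0.67 0 0 0 0; 0.65 0 0 0 0; 0.63 0 0 0 0; 0.6 0 0 0 0; 0.55 0 0 0 0; 0.5 0 0 0 0; 0.4 0 0 0 0; 0.3 0 0 0 0; 0.2 0 0 0 0; 0.2 0 0 0 0")

```text
clock: 14.25
position: [0.5245, 0.0432, 0.0699]
ee_rot: [0.714, 0.701, 0.0, -0.0]
ft_force: [-0.2, -0.3, 0.1]
grip_width: 0.801
grasp_force: 0.0
```

>>> arm_command(series="0.2 0 0 -0.02 0; 0.2 0 0 -0.04 0; 0.2 0 0 -0.06 0; 0.2 0 0 -0.08 0; 0.2 0 0 -0.1 0; 0.2 -0.1 0 -0.05 0; 0.2 -0.15 0 0 0; 0.2 -0.15 0 0 0; 0.2 -0.1 0 0 0; 0.2 0 0 0 0")

```text
clock: 15.5
position: [0.5202, -0.1606, 0.2113]
ee_rot: [0.716, 0.698, 0.0, 0.001]
ft_force: [0.0, -0.1, -0.9]
grip_width: 0.805
grasp_force: 0.0
```

```bash
python3 - <<'E'
from h import *
c=grab('top'); s=grab('scene'); w=grab('wrist')
f=lambda i:i['pixels'][:,:,::-1]
o=np.zeros((560,800,3),np.uint8); o[:250,:400]=cv2.resize(f(c)[195:295,180:340],(400,250)); o[250:558,:400]=cv2.resize(f(s)[170:270,290:420],(400,308)); o[:300,400:]=cv2.resize(f(w),(400,300))
cv2.imwrite('pics/c5.png',o)
E
python3 plan.py .5228 -.16 .25 -1.1 5
```

```text
from [ 0.5211 -0.1556  0.2104] h -0.99 d [ 0.0017 -0.0044  0.0396] dh -0.11 tilt [ 6.e-04  7.e-04 -1.e+00] clock 15.65
-0.0022 0.0009 -0.0198 0.0001;
-0.0022 0.0009 -0.0198 0.0001;
-0.0022 0.0009 -0.0198 0.0001;
-0.0022 0.0009 -0.0198 0.0001;
-0.0022 0.0009 -0.0198 0.0001;
```

View pics/c5.png

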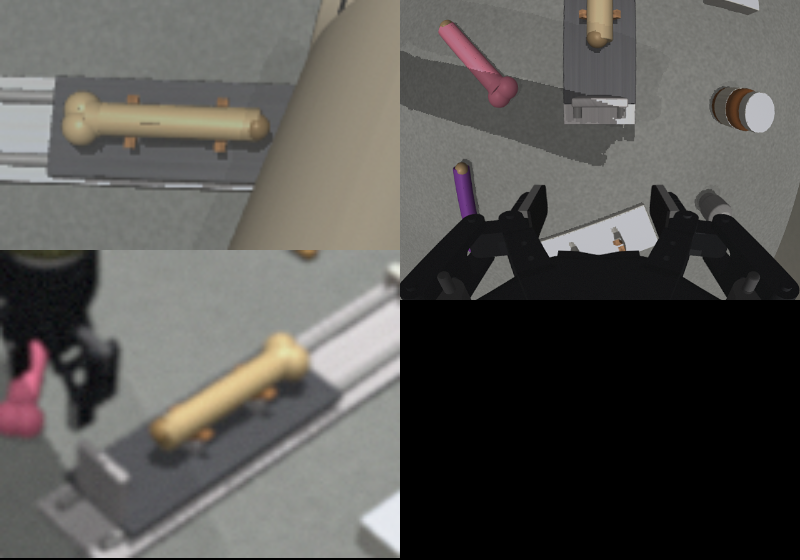

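The bone lies in both vees: butt at top (288,244), vee centre at about (251,244), about 80 mm apart as expected. Next I close the fingers and come down behind the tab.

>>> arm_command(series="1 -0.012 0.004 0.02 0; 1 0 0 0.04 0; 1 0 0 0.05 0; 1 0 0 0.05 0; 1 0 0 0.05 0; 1 0 0 0.05 0; 1 0 0 0.04 0; 1 0 0 0.02 0; 1 0 0 0.008 0; 1 0 0 0 0")

```text
clock: 16.9
position: [0.5225, -0.1616, 0.0789]
ee_rot: [0.714, 0.701, 0.0, 0.0]
ft_force: [0.6, 0.2, 0.2]
grip_width: -0.004
grasp_force: 0.0
```

```bash
python3 plan.py .5228 -.118 .079 -1.1 4
```

```text
from [ 0.5225 -0.1616  0.0789] h -1.05 d [0.0003 0.0436 0.0001] dh -0.05 tilt [ 4.e-04 -0.e+00 -1.e+00] clock 16.9
0.0273 -0.0003 -0.0001 0.0001;
0.0273 -0.0003 -0.0001 0.0001;
0.0273 -0.0003 -0.0001 0.0001;
0.0273 -0.0004 -0.0001 0.0001;
```

>>> arm_command(series="1 0.02 0 0 0; 1 0.025 0 0 0; 1 0.02 0 0 0; 1 0.012 0 0 0; 1 0.008 0 0 0; 1 0.008 0 0 0; 1 0.008 0 0 0; 1 0.008 0 0 0; 1 0.008 0 0 0; 1 0.008 0 0 0")

```text
clock: 18.15
position: [0.5232, -0.1118, 0.0787]
ee_rot: [0.714, 0.7, -0.0, 0.0]
ft_force: [0.3, -1.5, -0.2]
grip_width: -0.001
grasp_force: 1.1
```

>>> arm_command(series="1 0.011 0 0 0; 1 0.015 0 0 0; 1 0.02 0 0 0; 1 0.024 0 0 0; 1 0.025 0 0 0; 1 0.025 0 0 0; 1 0.025 0 0 0; 1 0.022 0 0 0; 1 0.017 0 0 0; 1 0.01 0 0 0")

```text
clock: 19.4
position: [0.5247, -0.0335, 0.0787]
ee_rot: [0.713, 0.701, 0.0, -0.0]
ft_force: [0.8, -3.6, -1.1]
grip_width: -0.003
grasp_force: 1.1
```

Run:
```python
from h import *
t=load('top'); g=cv2.cvtColor(t['pixels'],cv2.COLOR_RGB2GRAY)
print(list(map(int,g[245,118:142])))
print([onz(t,u,245,.04)[1].round(4) for u in (123,130,133,136)], manip.get_obs()['position'])
```

```text
[177, 178, 178, 177, 178, 177, 182, 181, 182, 182, 183, 188, 82, 56, 59, 59, 50, 75, 108, 114, 184, 181, 179, 180]
[np.float64(0.3363), np.float64(0.3204), np.float64(0.3135), np.float64(0.3067)] [ 0.52470882 -0.03350412  0.07870989]
```

>>> arm_command(series="1 0.01 0 0 0; 1 0.015 0 0 0; 1 0.018 0 0 0; 1 0.018 0 0 0; 1 0.015 0 0 0; 1 0.012 0 0 0; 1 0.01 0 0 0; 1 0.008 0 0 0; 1 0.006 0 0 0; 1 0.005 0 0 0")

```text
clock: 20.65
position: [0.5256, 0.0129, 0.0787]
ee_rot: [0.714, 0.701, 0.0, -0.0]
ft_force: [1.4, -1.7, -0.3]
grip_width: 0.001
grasp_force: 1.1
```

>>> arm_command(series="1 0.005 0 0 0; 1 0.005 0 0 0; 1 0.004 0 0 0; 1 0.004 0 0 0; 1 0.003 0 0 0; 1 0.003 0 0 0; 1 0.003 0 0 0; 1 0 0 0 0; 1 0 0 0 0; 1 0 0 0 0")

```text
clock: 21.9
position: [0.5255, 0.0238, 0.0786]
ee_rot: [0.713, 0.701, -0.0, -0.0]
ft_force: [0.0, 0.3, 0.2]
grip_width: 0.001
grasp_force: 0.0
```

>>> arm_command(series="1 0.004 0 0 0; 1 0.003 0 0 0; 1 0.003 0 0 0; 1 0.002 0 0 0; 1 0.002 0 0 0; 1 0.001 0 0 0; 1 0.001 0 0 0; 1 0 0 0 0; 1 0 0 0 0; 1 0 0 0 0")

```text
clock: 23.15
position: [0.5259, 0.0301, 0.0787]
ee_rot: [0.714, 0.701, 0.0, 0.0]
ft_force: [-1.2, -1.4, -0.4]
grip_width: -0.003
grasp_force: 0.7
```

>>> arm_command(series="1 0.003 0 0 0; 1 0.003 0 0 0; 1 0.003 0 0 0; 1 0.002 0 0 0; 1 0.002 0 0 0; 1 0.001 0 0 0; 1 0 0 0 0; 1 0 0 0 0; 1 0 0 0 0; 1 0 0 0 0")

```text
clock: 24.4
position: [0.526, 0.0327, 0.0788]
ee_rot: [0.714, 0.7, -0.001, 0.001]
ft_force: [-0.7, -11.7, 1.9]
grip_width: 0.003
grasp_force: 6.1
```

The force rose to 12 N and motion stopped, so the carriage is at its stop. I back off, lift and check.

>>> arm_command(series="1 -0.01 0 0 0; 1 -0.04 0 0 0; 1 -0.06 0 0 0; 1 -0.05 0 -0.05 0; 1 0 0 -0.08 0; 1 0 0 -0.1 0; 1 -0.1 0 -0.1 0; 1 -0.15 0 0 0; 1 -0.15 0 0 0; 1 -0.1 0 0 0")

```text
clock: 25.65
position: [0.5203, -0.2319, 0.2112]
ee_rot: [0.714, 0.7, 0.0, 0.0]
ft_force: [-0.2, 1.8, 0.1]
grip_width: 0.006
grasp_force: 0.0
```

Run:
```python
from h import *
c=grab('top'); s=grab('scene')
f=lambda i:i['pixels'][:,:,::-1]
o=np.zeros((600,800,3),np.uint8); o[:280]=cv2.resize(f(c)[200:290,90:347],(800,280)); o[280:,:]=cv2.resize(f(s)[110:270,290:690][:, :350],(800,320))
cv2.imwrite('pics/c6.png',o); print(manip.get_obs()['position'])
```

```text
[ 0.51942427 -0.23417107  0.21100124]
```

View pics/c6.png

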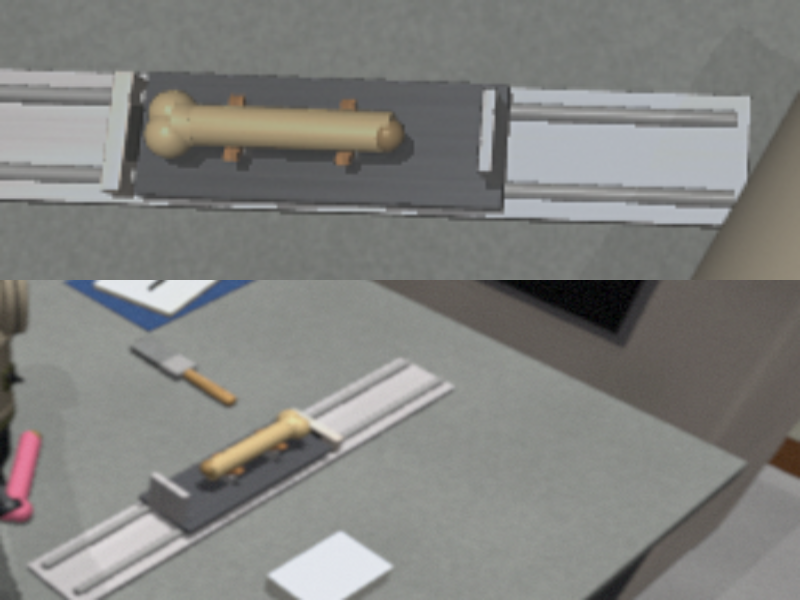

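The carriage's front edge sits against the rubber of the stop at crop (138,150), and the bone lies in both vees. Its origin is within about 3 mm of the cradle point, and the box and brush have not been touched.

```bash
python3 -c "
from workcell import manip
print(manip.hand_in())"
```

```text
the job is handed in; nothing more can be done
None
```

The bone lies untouched in the cradle, the carriage is at its stop against the spectrometer-end rubber, and the job is handed in at about 26 s; the hand-in gave no verdict.

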